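Set the packing jig's stop collar to the tub

ROBOT

A 7-joint arm with a two-finger parallel gripper is mounted at the origin on the work surface. World frame = base frame: x ahead of the robot, y to its left, z up, the work surface at z = 0. Lengths are in m, angles in rad, forces in N, time in s.
With the tool pointing down it reaches from about 0.425 to 0.875 m from the base axis. Payload 4.7 kg.
Tool frame: the origin (TCP) lies at the very end of the fingers, on their centre line; the grasp point (between the pads) lies 19 mm behind it; z points along the fingers, y is the line along which they close (so a half turn about z gives the same grasp; the last joint's range is limited). The gripper opens to 87 mm and grips with 3 to 60 N. Pads are 19 mm wide; open, the fingers measure 117 mm over their backs; the gripper's body (75 mm by 190 mm) begins 51 mm behind the grasp point.
Start: joints at [-1.272, 0.321, -0.07, 1.45, 0.023, 1.371, -0.057], TCP at [0.183, 0.624, 0.223] pointing down, gripper open.
Joint ranges: [-2.86, 2.86], [-0.3, 2.09], [-1.38, 1.24], [0.06, 2.45], [-1.56, 4.7], [0.09, 2.05], [-2.69, 2.69]. Speed limits (rad/s): [2.57, 2.57, 3.14, 3.14, 3.14, 3.14, 3.14].

INTERFACE

Orientations are given as a rotation vector (axis times angle).
In Python, from bench import ctrl, vision gives the robot as it stands.
- The arm moves only by the tool jog_arm, never from a script. Its argument "increments" is a list of rows, each an object of numbers: "tx", "ty", "tz": the shift along the tool's x, y, z in mm; "wx", "wy", "wz": the turn, a rotation vector about the tool's x, y, z in rad; "gripper": the opening, from 0 (shut) to 1 (fully open). In form: [{"tx": .., "ty": .., "tz": .., "wx": .., "wy": .., "wz": .., "gripper": ..}, ...]. A call has exactly 5 rows; each row is the pose to reach, as a shift and turn from the pose commanded when the call began, along the tool's axes at that moment; what a row does not reach only later rows make up. A row lasts 1/12 s, in which the tool goes at most 41.7 mm and 7.16 degrees, less where a joint would pass 70% of its speed; a pose out of reach is approached as far as the arm can. A call with a gripper value outside its range is refused whole. The fingers move at their own pace and stop on an object; "grip_force" is the grip in N (left out, the last holds). Time passes only in rows, so rows that repeat a pose let the fingers close, or fill a call up. It gives the time, the measured TCP pose, the force, the opening and the grip force at its end, in the units of the state.
- ctrl.get_state(): the state, without advancing time (a new reading comes with each control period).
- vision.get_image(name): name is "side" or "top"; returns a dict with "color" (480x640x3 uint8, blue, green, red), "fx", "fy", "cx", "cy" (pixels), "extrinsics" (4x4, takes a point from world to camera coordinates). Camera axes: x right, y down, z forward; pixel columns grow to the right and rows downward; lengths in m; the calibration is good to about 2 mm. A picture is of the moment at which its call begins. There is no depth.
- ctrl.close_job(): hands the job in; it is judged then, once.
Trained networks look in the newest picture that a camera, given by its name, has taken for a name from the list of things; names that differ only in an ending like _2 or _b are one class to them, and where a whole thing is asked for, a point or a joint stands for the part that bears it (a point fixed in the world has none). Each returns a list of dicts, best first, with "conf" (0 to 1); they miss things now and then, are a little off and sometimes report something else, mostly with a low value. They report only what shows in the picture. A call takes as long as a camera call. They do not tell look-alikes from the thing itself.
- vision.spot_in(camera, thing): "bbox" ([left, top, right, bottom] in pixels, round what is visible of it).
The state is a dict: "time": time; "joint_positions": joint angles; "qd": joint speeds; "joint_torque": joint torques, N m; "position": TCP position; "tool_rot": TCP orientation; "ft_force": force on the tool from outside, world axes, zero at the start; "torque": the same for the moment, N m; "grip_width": opening from 0.0 (shut) to 1.0 (fully open); "grip_force": force on a finger pad.
Only numpy, scipy, OpenCV 4.12 (cv2) and the standard library are available. Lean on these libraries where they do the work, as an engineer would, in place of code of your own. Each camera call takes 0.05 s, during which the arm holds its last target. There are 200 camera calls.

TASK

Set the packing jig for the tub standing in its channel: loosen the red thumb screw on the yellow stop's collar before moving it, slide the collar along its rod so that the stop pushes the tub up against the rubber pad at the far end and nips it there gently (about 10 N, enough that it cannot rattle, never over 25 N), then do the screw up tight again and let go. The tub must stay upright and held between stop and pad, and the shaker, jar and carton beside the jig are to be left alone.

Things in the scene. Friction and masses are not known exactly. Their poses are not given: they have to be found in the camera images.
- bed: the jig, fixed to the bench: white base plate 400 x 200 x 12 mm; origin at table level. x runs along rod and channel, from stop to pad. Channel for the tub: along x at y = -35 mm, floor z = 12 mm, two aluminium rails 95 mm apart, tops z = 32 mm. Steel rod 16 mm thick along x at y = +60, z = 52 mm, in blue blocks at x = -168 and +168 mm, tops z = 70 mm
- collar: the stop: knurled steel collar 40 mm across, 24 mm long, on the rod, with a yellow paddle across the channel. Origin on the rod's axis, mid-collar; axes as the bed's. It only slides, along bed x, starting at x = -97 mm, with 180 mm of travel from there. Screw loose: about 1.5 N drag plus 8 N per m/s. Screw tight: locked, holds about 40 N
- stop_face (a point): front of the yellow paddle (8 mm thick, 32 mm high, 110 mm long) on the channel's middle line, where it meets the tub, 40 mm above the channel floor; axes as the bed's
- screw_grip (a point): middle of the red thumb key of the screw, upright on the collar's top: a slab 42 mm long (its x), 10 mm thick (its y), 30 mm high, top 118 mm above the table; z up, on the screw's axis, right above the collar's origin. Tight, the slab lies along the rod. The collar may be slid by the key. Nothing else of the jig stands higher than 90 mm
- screw (a joint): turn of the screw in rad, 0 = tight (end stop), 1.6 = loose end stop; grows anticlockwise seen from above. Coarse thread: collar gripped firmly below 0.25 rad, free above 0.6. It turns against 0.15 to 0.25 N m and stays where it is left. Loose means above 0.8, tight below 0.25
- tub: round cream tub with a green band and lid, 90 mm in diameter, 62 mm high, 0.25 to 0.5 kg, standing in the channel with 2.5 mm play either side. Origin at the centre of its underside. It starts clear of both the stop and the pad and slides on the channel floor against 1 to 4 N
- bracket: blue end plate 70 x 70 x 10 mm on the bed at the channel's end. Origin at the foot of its front face, mid-channel, at floor level; axes as the bed's. Before it, 40 mm up, a black rubber pad 28 mm across on a stem; the pad's face stands 18 to 32 mm out from the plate, different each time and not measured: feel for it. The pad is sprung, 4 N per mm, 7 mm of travel
- shaker: bottle with a red cap, 52 mm in diameter, 115 mm high, stands beside the jig; not to be touched. Origin at the centre of its underside
- jar: amber jar with a brass lid, 68 mm in diameter, 85 mm high, stands beside the jig; not to be touched. Origin at the centre of its underside
- carton: cardboard carton 75 x 110 x 70 mm, stands beside the jig; not to be touched. Origin at the centre of its underside
Mind the look-alikes: they are no part of the job. What is meant by the tub is not purple, and is the smaller of those in its own colour.

How it is judged:
By the outcome, as a careful person would: the job done as asked, in the order asked, and still so for the second after the job is handed in, with the robot touching nothing.
It also fails if it takes over 48 s, if anything falls off the work surface, if the arm or the gripper's body presses on something with over 40 N, if the wrist force passes 120 N, or if a joint passes its speed limit or range.

## Working session

There is one attempt and no reset: what is moved stays moved. The work goes in short steps, Python scripts to look and compute and a tool call to move; the robot and the scene stay as the last step left them, time stands still between calls to the robot, and variables do not carry over. Pictures are saved under pics/ and viewed, at most 10 in all, crops included, and the job is handed in when it is done.

Besides the shell and the picture viewer there is one more tool, called as name([rows], argument=value, ...), one row to a line, values as JSON. jog_arm: Moves the arm, as the interface text tells. Its arguments: {"type":"object","properties":{"increments":{"type":"array"},"grip_force":{"type":"number"}},"required":["increments"]}

```bash
mkdir -p pics; ls; cat > h.py <<'E'
import numpy as np, cv2
from bench import ctrl, vision
def cam(name):
    d=vision.get_image(name); K=np.array([[d['fx'],0,d['cx']],[0,d['fy'],d['cy']],[0,0,1]]); return d['color'],K,np.array(d['extrinsics'])
def ray(K,E,u,v,z):
    R,t=E[:3,:3],E[:3,3]; c=-R.T@t; r=R.T@np.linalg.solve(K,[u,v,1]); return c+r*(z-c[2])/r[2]
def proj(K,E,p):
    q=K@(E[:3,:3]@np.array(p)+E[:3,3]); return q[:2]/q[2]
E
python3 - <<'E'
from h import *
print(ctrl.get_state())
for n in ['top','side']:
    im,K,E=cam(n); cv2.imwrite(f'pics/{n}0.png',im); print(n,K.tolist(),E.round(4).tolist())
    for t in ['bed','collar','stop_face','screw_grip','screw','tub','bracket','shaker','jar','carton']:
        try: print(t,[(np.round(r['bbox']).tolist(),round(r['conf'],2)) for r in vision.spot_in(n,t)][:4])
        except Exception as e: print(t,e)
E
```

```text
pics
{'time': 0.0, 'joint_positions': array([-1.27192475,  0.32185101, -0.07008116,  1.45169505,  0.02263771,
        1.37077167, -0.05691165]), 'qd': array([-8.73988558e-04,  5.45775560e-04, -3.02467463e-04, -3.88896070e-05,
       -1.93374419e-03,  1.51515983e-03,  1.49517381e-04]), 'joint_torque': array([ 6.76573363e-04, -4.91301906e+01, -4.03652675e-01, -3.12525272e+01,
       -6.38778205e-02,  4.42644081e-02,  2.23811849e-04]), 'position': array([0.18251702, 0.62327075, 0.22143323]), 'tool_rot': array([-4.45751598e-01, -3.10966579e+00,  3.03645998e-03]), 'ft_force': array([ 0.17155995, -0.10905155,  0.55434065]), 'torque': array([ 0.01517812, -0.04534201, -0.01696857]), 'grip_force': 0.0, 'grip_width': 0.9972326043414645}
top [[433.13623302175694, 0.0, 322.4815518873322], [0.0, 433.13623302175694, 243.25558533104487], [0.0, 0.0, 1.0]] [[0.1131, -0.9936, 0.0007, -0.0367], [-0.9704, -0.1106, -0.2148, 0.4597], [0.2135, 0.0236, -0.9767, 1.0483], [0.0, 0.0, 0.0, 1.0]]
bed [([239.0, 149.0, 409.0, 278.0], 0.93)]
collar [([341.0, 205.0, 371.0, 258.0], 0.69)]
stop_face [([342.0, 202.0, 3
[... 646 characters left out ...]
240.76352585660163], [0.0, 0.0, 1.0]] [[0.9558, -0.2934, -0.0201, -0.4143], [-0.2188, -0.6636, -0.7154, 0.1365], [0.1965, 0.6882, -0.6984, 1.0927], [0.0, 0.0, 0.0, 1.0]]
bed [([317.0, 182.0, 400.0, 299.0], 0.98)]
collar [([325.0, 225.0, 390.0, 260.0], 0.6)]
stop_face [([328.0, 227.0, 387.0, 260.0], 0.9)]
screw_grip [([334.0, 230.0, 340.0, 249.0], 0.51)]
screw [([327.0, 225.0, 388.0, 262.0], 0.48)]
tub [([330.0, 127.0, 369.0, 170.0], 0.88), ([210.0, 184.0, 239.0, 213.0], 0.74), ([360.0, 208.0, 393.0, 249.0], 0.73)]
bracket [([365.0, 185.0, 397.0, 206.0], 0.96)]
shaker [([302.0, 134.0, 321.0, 170.0], 0.76)]
jar [([429.0, 350.0, 465.0, 398.0], 0.83)]
carton [([327.0, 349.0, 388.0, 425.0], 0.7)]
```

```bash
python3 - <<'E'
import cv2
im=cv2.imread('pics/top0.png'); cv2.imwrite('pics/top0c.png',cv2.resize(im[130:300,220:430],None,fx=3.5,fy=3.5,interpolation=cv2.INTER_CUBIC))
im=cv2.imread('pics/side0.png'); cv2.imwrite('pics/side0c.png',cv2.resize(im[170:310,300:420],None,fx=4.2,fy=4.2,interpolation=cv2.INTER_CUBIC))
E
```

```text
(no output)
```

View pics/top0c.png

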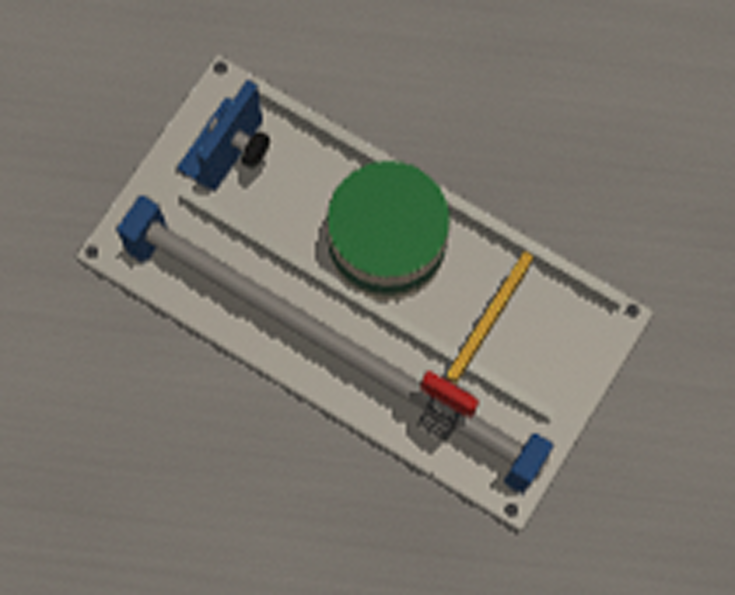

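View pics/side0c.png

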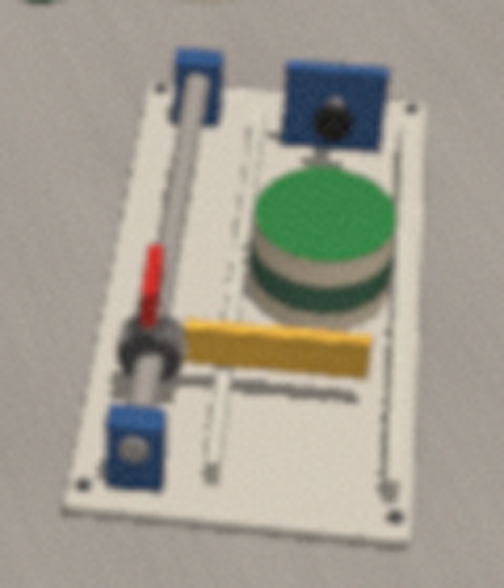

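View pics/top0.png

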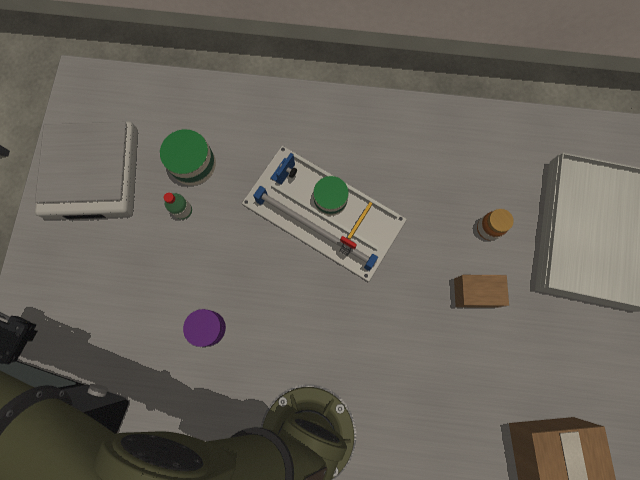

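```bash
cat > fit.py <<'E'
from h import *
from scipy.optimize import least_squares
C=[(.2,-.1),(.2,.1),(-.2,-.1),(-.2,.1)]
tp=np.array([(218,56),(78,256),(652,313),(520,527)])/3.5+[220,130]-.35
sd=np.array([(427,103),(150,82),(410,540),(65,508)])/4.2+[300,170]-.35
it,Kt,Et=cam('top'); is_,Ks,Es=cam('side')
def W(p,q): c,s=np.cos(p[2]),np.sin(p[2]); return np.array([p[0]+c*q[0]-s*q[1],p[1]+s*q[0]+c*q[1],q[2]])
def res(p,sets): return np.concatenate([proj(K,E,W(p,(*c,.012)))-u for P,K,E in sets for c,u in zip(C,P)])
A=(tp,Kt,Et);B=(sd,Ks,Es)
for S in ([A],[B],[A,B]):
    r=least_squares(res,[.6,0,.5],args=(S,)); print(r.x.round(4),np.abs(r.fun).max().round(2))
p=r.x; np.save('bed.npy',p)
for im,K,E,roi in((it,Kt,Et,(330,230,365,260)),(is_,Ks,Es,(328,222,345,252))):
    a,b,c,d=roi; s=im[b:d,a:c].astype(int); m=(s[...,2]>110)&(s[...,1]<70)&(s[...,0]<70)
    v,u=np.nonzero(m); print('red',m.sum(),u.mean()+a,v.mean()+b,'pred',proj(K,E,W(p,(-.097,.06,.103))),proj(K,E,W(p,(-.097,.06,.118))))
print('key',W(p,(-.097,.06,.118)),'yaw',p[2])
from scipy.spatial.transform import Rotation as R
st=ctrl.get_state(); print(R.from_rotvec(st['tool_rot']).as_matrix().round(3))
for n,K,E,bb,z in[('tub',Kt,Et,(316,177,350,215),.074),]:
    q=ray(K,E,330.5,194,z); d=q[:2]-p[:2]; c,s=np.cos(p[2]),np.sin(p[2]); print(q,'in bed',c*d[0]+s*d[1],-s*d[0]+c*d[1])
E
python3 fit.py
```

```text
[0.5582 0.0237 1.1229] 1.68
[0.5614 0.0232 1.1241] 0.71
[0.5598 0.0233 1.124 ] 1.94
red 60 348.23333333333335 241.15 pred [344.75401271 239.83826657] [345.07476487 238.43637775]
red 53 335.6792452830189 238.9245283018868 pred [335.74796862 235.30510476] [335.77531428 230.793232  ]
key [ 0.46375908 -0.03822216  0.118     ] yaw 1.1240021628396812
[[-0.96   0.281  0.   ]
 [ 0.281  0.96   0.   ]
 [-0.     0.    -1.   ]]
[0.5853178 0.009194  0.074    ] in bed -0.0017156748738129356 -0.029138724787946962
```

```bash
python3 - <<'E'
from h import *
p=np.load('bed.npy'); c,s=np.cos(p[2]),np.sin(p[2])
def B(q): d=q[:2]-p[:2]; return (np.r_[c*d[0]+s*d[1],-s*d[0]+c*d[1],q[2]]*1000).round(1)
_,Kt,Et=cam('top');_,Ks,Es=cam('side')
def tri(a,b):
    P=[Kt@Et[:3],Ks@Es[:3]]; q=cv2.triangulatePoints(P[0],P[1],np.array(a,float).reshape(2,1),np.array(b,float).reshape(2,1))[:,0]; return q[:3]/q[3]
T=lambda u,v:(u/3.5+219.65,v/3.5+129.65)
S=lambda u,v:(u/4.2+299.65,v/4.2+169.65)
for n,a,b in[('key',(348.2,241.2),(335.7,238.9)),('paddle tip top',T(528,256),S(371,341)),('pad',T(256,149),S(332,120)),
 ('bolt+-',T(220,68),S(412,108)),('bolt++',T(92,252),S(160,88)),('bolt--',T(632,311),S(395,517)),('bolt-+',T(511,510),S(83,484)),
 ('c+-',T(218,56),S(427,103)),('c++',T(78,256),S(150,82)),('c--',T(652,313),S(410,540)),('c-+',T(520,527),S(65,508)),('lid',T(388,219),S(325,214)),('endbl-',T(536,449),S(137,413))]:
    q=tri(a,b); e=[np.linalg.norm(proj(K,E,q)-x).round(1) for K,E,x in((Kt,Et,a),(Ks,Es,b))]; print(n,q.round(4),B(q),e)
E
```

```text
key [ 0.4614 -0.0469  0.0998] [-105.8   58.4   99.8] [np.float64(0.3), np.float64(0.3)]
paddle tip top [ 0.578  -0.0948  0.0666] [-98.7 -67.5  66.6] [np.float64(0.8), np.float64(0.8)]
pad [0.6412 0.1139 0.0559] [116.8 -34.3  55.9] [np.float64(0.5), np.float64(0.4)]
bolt+- [0.722  0.1555 0.0141] [189.2 -89.2  14.1] [np.float64(0.7), np.float64(0.6)]
bolt++ [0.5598 0.2324 0.0156] [188.6  90.3  15.6] [np.float64(0.5), np.float64(0.4)]
bolt-- [ 0.5609 -0.1814  0.013 ] [-184.2  -89.5   13. ] [np.float64(0.6), np.float64(0.6)]
bolt-+ [ 0.3987 -0.1039  0.0143] [-184.4   90.3   14.3] [np.float64(0.6), np.float64(0.6)]
c+- [0.7338 0.1584 0.0128] [197.  -98.6  12.8] [np.float64(1.2), np.float64(1.0)]
c++ [0.5557 0.2428 0.0144] [196.2  98.5  14.4] [np.float64(0.5), np.float64(0.4)]
c-- [ 0.5627 -0.1973  0.01  ] [-197.7  -97.9   10. ] [np.float64(0.9), np.float64(0.9)]
c-+ [ 0.3865 -0.1121  0.0072] [-197.1   97.8    7.2] [np.float64(0.1), np.float64(0.1)]
lid [0.5918 0.0095 0.0738] [  1.3 -34.8  73.8] [np.float64(0.6), np.float64(0.6)]
endbl- [ 0.4317 -0.1121  0.0739] [-177.5   57.    73.9] [np.float64(0.5), np.float64(0.5)]
```

jog_arm([
  {"tx": -35, "ty": -15, "tz": 0, "wz": 0.12, "gripper": 1},
  {"tx": -70, "ty": -31, "tz": 0, "wz": 0.24, "gripper": 1},
  {"tx": -105, "ty": -46, "tz": 0, "wz": 0.36, "gripper": 1},
  {"tx": -140, "ty": -62, "tz": 0, "wz": 0.48, "gripper": 1},
  {"tx": -176, "ty": -77, "tz": 0, "wz": 0.6, "gripper": 1},
])

```text
validation failed for argument at $.in...
```

```bash
cat > ov.py <<'E'
from h import *
import sys
p=np.load('bed.npy') if len(sys.argv)<3 else np.array(eval(sys.argv[2])); c,s=np.cos(p[2]),np.sin(p[2])
W=lambda q:(p[0]+c*q[0]/1e3-s*q[1]/1e3,p[1]+s*q[0]/1e3+c*q[1]/1e3,q[2]/1e3)
def box(x0,x1,y0,y1,z0,z1):
    P=[(x,y,z) for x in(x0,x1) for y in(y0,y1) for z in(z0,z1)]; return [(P[i],P[j]) for i in range(8) for j in range(i+1,8) if sum(a!=b for a,b in zip(P[i],P[j]))==1]
segs=box(-200,200,-100,100,0,12)+box(-118,-76,55,65,88,118)+box(-160,-176,50,70,12,70)+box(160,176,50,70,12,70)+[((-168,60,52),(168,60,52))]
out=[]
for n,roi in(('top',(235,140,415,290)),('side',(305,175,415,305))):
    im,K,E=cam(n); k=4; a,b,cc,d=roi; o=cv2.resize(im[b:d,a:cc],None,fx=k,fy=k,interpolation=cv2.INTER_CUBIC)
    for A,B in segs:
        q=[tuple(int(x) for x in (proj(K,E,W(t))-[a,b]+.5)*k) for t in(A,B)]; cv2.line(o,*q,(255,0,255),1)
    out.append(o)
h=max(o.shape[0] for o in out); out=[cv2.copyMakeBorder(o,0,h-o.shape[0],0,0,0) for o in out]
o=np.hstack(out); f=min(800/o.shape[1],1); cv2.imwrite(sys.argv[1],cv2.resize(o,None,fx=f,fy=f,interpolation=cv2.INTER_AREA))
E
python3 ov.py pics/ov1.png; python3 -c "
from bench import ctrl; s=ctrl.get_state(); print(s['position'],s['tool_rot'],s['joint_positions'],s['time'])"
```

```text
[0.18265557 0.62384626 0.22258875] [4.45823506e-01 3.10972626e+00 1.57090282e-04] [-1.27190024  0.32101223 -0.07011717  1.45048005  0.0226207   1.37078005
 -0.05693081] 1.4
```

View pics/ov1.png

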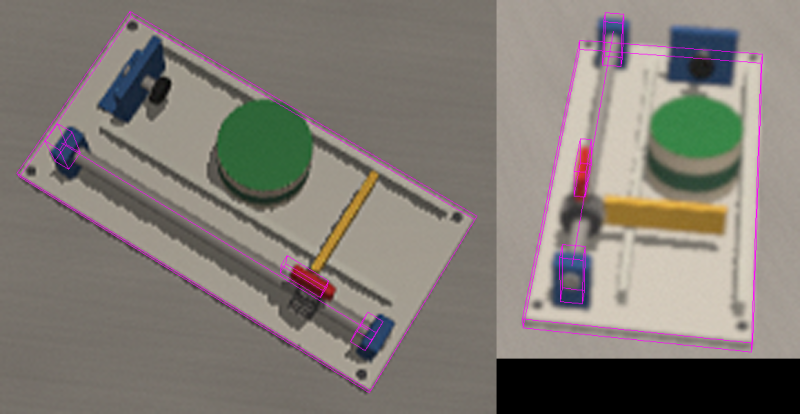

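jog_arm([
  {"tx": -35, "ty": -15, "tz": 0, "wx": 0, "wy": 0, "wz": 0.12, "gripper": 1},
  {"tx": -70, "ty": -31, "tz": 0, "wx": 0, "wy": 0, "wz": 0.24, "gripper": 1},
  {"tx": -105, "ty": -46, "tz": 0, "wx": 0, "wy": 0, "wz": 0.36, "gripper": 1},
  {"tx": -140, "ty": -62, "tz": 0, "wx": 0, "wy": 0, "wz": 0.48, "gripper": 1},
  {"tx": -176, "ty": -77, "tz": 0, "wx": 0, "wy": 0, "wz": 0.6, "gripper": 1},
])

```text
time: 1.82
position: [0.3309, 0.4992, 0.2228]
tool_rot: [-1.353, -2.835, -0.001]
ft_force: [0.5, 0.8, 1.0]
grip_width: 0.998
grip_force: 0.0
```

```bash
cat > go.py <<'E'
# go.py x y z yaw_y(deg): tool-frame increment to a world target (tool down, tool y at the given world angle)
from h import *; import sys
from scipy.spatial.transform import Rotation as R
s=ctrl.get_state(); M=R.from_rotvec(s['tool_rot']).as_matrix()
x,y,z,a=map(float,sys.argv[1:5]); a=np.radians(a)
Y=np.array([np.cos(a),np.sin(a),0]);Z=np.array([0,0,-1.]); T=np.c_[np.cross(Y,Z),Y,Z]
print('t',s['time'],'pos',s['position'].round(4),'F',s['ft_force'].round(2),'q',s['joint_positions'].round(2))
print('mm',(1e3*M.T@(np.array([x,y,z])-s['position'])).round(1),'w',R.from_matrix(M.T@T).as_rotvec().round(3))
E
python3 go.py .46 -.0463 .2 -25.6; python3 ov.py pics/ov2.png "(.5559,.0152,1.124)"
```

```text
t 1.8167 pos [0.3309 0.4992 0.2228] F [0.45 0.8  1.02] q [-1.11  0.21  0.1   1.59 -0.02  1.34 -0.33]
mm [-505.2 -242.9   22.5] w [ 0.    -0.     1.127]
```

View pics/ov2.png

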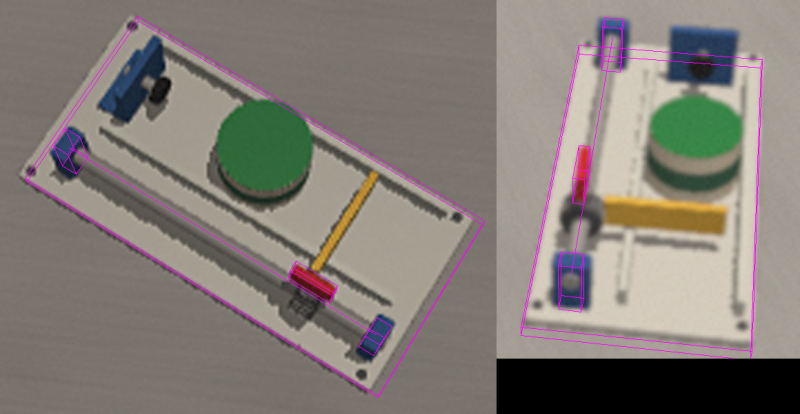

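jog_arm([
  {"tx": -36, "ty": -17, "tz": 0, "wx": 0, "wy": 0, "wz": 0.1, "gripper": 1},
  {"tx": -72, "ty": -35, "tz": 0, "wx": 0, "wy": 0, "wz": 0.2, "gripper": 1},
  {"tx": -108, "ty": -52, "tz": 0, "wx": 0, "wy": 0, "wz": 0.3, "gripper": 1},
  {"tx": -144, "ty": -69, "tz": 0, "wx": 0, "wy": 0, "wz": 0.4, "gripper": 1},
  {"tx": -180, "ty": -87, "tz": 0, "wx": 0, "wy": 0, "wz": 0.5, "gripper": 1},
])

```text
time: 2.33
position: [0.3769, 0.3045, 0.2227]
tool_rot: [-2.01, -2.414, -0.001]
ft_force: [1.3, -0.9, 0.4]
grip_width: 1.002
grip_force: 0.0
```

```bash
python3 go.py .46 -.0463 .17 -25.6
```

```text
t 2.3333 pos [0.3769 0.3045 0.2227] F [ 1.31 -0.92  0.38] q [-0.98 -0.04  0.24  1.86  0.01  1.32 -0.56]
mm [-360.1   18.2   52.5] w [ 0.    -0.001  0.629]
```

jog_arm([
  {"tx": -38, "ty": 2, "tz": 0, "wx": 0, "wy": 0, "wz": 0.08, "gripper": 1},
  {"tx": -76, "ty": 4, "tz": 0, "wx": 0, "wy": 0, "wz": 0.16, "gripper": 1},
  {"tx": -114, "ty": 6, "tz": 5, "wx": 0, "wy": 0, "wz": 0.24, "gripper": 1},
  {"tx": -152, "ty": 8, "tz": 10, "wx": 0, "wy": 0, "wz": 0.32, "gripper": 1},
  {"tx": -190, "ty": 9, "tz": 15, "wx": 0, "wy": 0, "wz": 0.4, "gripper": 1},
])

```text
time: 2.75
position: [0.4209, 0.1194, 0.2078]
tool_rot: [-2.449, -1.968, -0.003]
ft_force: [1.2, -0.1, -0.3]
grip_width: 1.0
grip_force: 0.0
```

```bash
python3 go.py .46 -.0463 .16 -25.6
```

```text
t 2.75 pos [0.4209 0.1194 0.2078] F [ 1.25 -0.08 -0.28] q [-0.79 -0.16  0.41  1.98  0.06  1.3  -0.61]
mm [-153.5   73.8   47.7] w [ 0.001 -0.001  0.23 ]
```

jog_arm([
  {"tx": -34, "ty": 16, "tz": 8, "wx": 0, "wy": 0, "wz": 0.05, "gripper": 1},
  {"tx": -68, "ty": 32, "tz": 18, "wx": 0, "wy": 0, "wz": 0.1, "gripper": 1},
  {"tx": -102, "ty": 49, "tz": 28, "wx": 0, "wy": 0, "wz": 0.15, "gripper": 1},
  {"tx": -136, "ty": 65, "tz": 38, "wx": 0, "wy": 0, "wz": 0.2, "gripper": 1},
  {"tx": -153, "ty": 74, "tz": 48, "wx": 0, "wy": 0, "wz": 0.23, "gripper": 1},
])

```text
time: 3.17
position: [0.461, -0.0491, 0.1598]
tool_rot: [2.66, 1.668, 0.002]
ft_force: [0.1, 0.9, 0.5]
grip_width: 0.997
grip_force: 0.0
```

```bash
python3 go.py .46 -.0463 .088 -25.6; python3 - <<'E'
from h import *
o=[]
for n,(a,b,c,d) in(('top',(310,200,400,280)),('side',(300,180,390,260))):
    o.append(cv2.resize(cam(n)[0][b:d,a:c],None,fx=4.4,fy=4.4,interpolation=cv2.INTER_CUBIC))
cv2.imwrite('pics/h1.png',np.hstack(o))
E
```

```text
t 3.1667 pos [ 0.461  -0.0491  0.1598] F [0.15 0.91 0.46] q [-0.62 -0.07  0.65  2.    0.05  1.2  -0.44]
mm [ 2.  -2.3 71.8] w [ 0.002 -0.    -0.004]
```

View pics/h1.png

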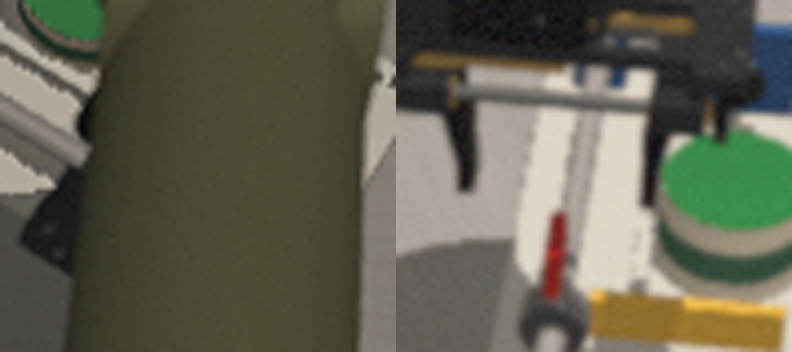

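jog_arm([
  {"tx": 2, "ty": -2, "tz": 18, "wx": 0, "wy": 0, "wz": 0, "gripper": 1},
  {"tx": 2, "ty": -2, "tz": 36, "wx": 0, "wy": 0, "wz": 0, "gripper": 1},
  {"tx": 2, "ty": -2, "tz": 52, "wx": 0, "wy": 0, "wz": 0, "gripper": 0.8},
  {"tx": 2, "ty": -2, "tz": 64, "wx": 0, "wy": 0, "wz": 0, "gripper": 0.6},
  {"tx": 2, "ty": -2, "tz": 71, "wx": 0, "wy": 0, "wz": 0, "gripper": 0.4},
], grip_force=5)

```text
time: 3.68
position: [0.4588, -0.0401, 0.0875]
tool_rot: [-2.653, -1.68, 0.002]
ft_force: [-0.5, 1.2, 0.6]
grip_width: 0.849
grip_force: 0.0
```

jog_arm([
  {"tx": 0, "ty": 0, "tz": 0, "wx": 0, "wy": 0, "wz": 0, "gripper": 0.3},
  {"tx": 0, "ty": 0, "tz": 0, "wx": 0, "wy": 0, "wz": 0, "gripper": 0.2},
  {"tx": 0, "ty": 0, "tz": 0, "wx": 0, "wy": 0, "wz": 0, "gripper": 0.05},
  {"tx": 0, "ty": 0, "tz": 0, "wx": 0, "wy": 0, "wz": 0, "gripper": 0},
  {"tx": 0, "ty": 0, "tz": 0, "wx": 0, "wy": 0, "wz": 0, "gripper": 0},
], grip_force=5)

```text
time: 4.1
position: [0.4601, -0.0414, 0.0893]
tool_rot: [2.656, 1.678, 0.002]
ft_force: [0.7, -0.2, -0.8]
grip_width: 0.48
grip_force: 0.0
```

```bash
python3 go.py .46 -.0463 .088 -25.6
```

```text
t 4.1 pos [ 0.4601 -0.0414  0.0893] F [ 0.71 -0.24 -0.77] q [-0.61  0.02  0.66  2.08 -0.02  1.04 -0.39]
mm [-4.5  2.   1.3] w [ 0.001 -0.001  0.003]
```

jog_arm([
  {"tx": -4.5, "ty": 2, "tz": 1, "wx": 0, "wy": 0, "wz": 0, "gripper": 0.05},
  {"tx": -4.5, "ty": 2, "tz": 1, "wx": 0, "wy": 0, "wz": 0, "gripper": 0.05},
  {"tx": -4.5, "ty": 2, "tz": 1, "wx": 0, "wy": 0, "wz": 0, "gripper": 0.05},
  {"tx": -4.5, "ty": 2, "tz": 1, "wx": 0, "wy": 0, "wz": 0, "gripper": 0.05},
  {"tx": -4.5, "ty": 2, "tz": 1, "wx": 0, "wy": 0, "wz": 0, "gripper": 0.05},
], grip_force=5)

```text
time: 4.52
position: [0.4607, -0.0471, 0.0881]
tool_rot: [2.654, 1.677, 0.003]
ft_force: [1.8, -0.3, 0.3]
grip_width: 0.115
grip_force: 8.1
```

jog_arm([
  {"tx": 0, "ty": 0, "tz": 0, "wx": 0, "wy": 0, "wz": 0, "gripper": 0},
  {"tx": 0, "ty": 0, "tz": 0, "wx": 0, "wy": 0, "wz": 0, "gripper": 0},
  {"tx": 0, "ty": 0, "tz": 0, "wx": 0, "wy": 0, "wz": 0, "gripper": 0},
  {"tx": 0, "ty": 0, "tz": 0, "wx": 0, "wy": 0, "wz": 0, "gripper": 0},
  {"tx": 0, "ty": 0, "tz": 0, "wx": 0, "wy": 0, "wz": 0, "gripper": 0},
], grip_force=5)

```text
time: 4.93
position: [0.4606, -0.047, 0.0881]
tool_rot: [2.655, 1.677, 0.003]
ft_force: [4.5, -3.4, 0.9]
grip_width: 0.116
grip_force: 8.2
```

```bash
cat > f.py <<'E'
from h import *
from scipy.spatial.transform import Rotation as R
p=1.124; c,s=np.cos(p),np.sin(p); B=np.array([[c,s,0],[-s,c,0],[0,0,1]])
st=ctrl.get_state(); M=R.from_rotvec(st['tool_rot']).as_matrix()
print('t',st['time'],'bedpos mm',((B@(st['position']-[.5559,.0152,0]))*1e3).round(1),'Fbed',(B@st['ft_force']).round(2),'Ftool',(M.T@st['ft_force']).round(2),'T',st['torque'].round(3),
 'tooly deg',np.degrees(np.arctan2(M[1,1],M[0,1])).round(2),'w',st['grip_width'].round(3),st['grip_force'],'q7',st['joint_positions'][6].round(2))
E
python3 f.py
```

```text
Traceback (most recent call last):
  File "f.py", line 6, in <module>
    'tooly deg',np.degrees(np.arctan2(M[1,1],M[0,1])).round(2),'w',st['grip_width'].round(3),st['grip_force'],'q7',st['joint_positions'][6].round(2))
                                                                   ^^^^^^^^^^^^^^^^^^^^^^
AttributeError: 'float' object has no attribute 'round'
```

jog_arm([
  {"tx": 0, "ty": 1, "tz": 0, "wx": 0, "wy": 0, "wz": 0, "gripper": 0},
  {"tx": 0, "ty": 1, "tz": 0, "wx": 0, "wy": 0, "wz": 0, "gripper": 0},
  {"tx": 0, "ty": 1, "tz": 0, "wx": 0, "wy": 0, "wz": 0, "gripper": 0},
  {"tx": 0, "ty": 1, "tz": 0, "wx": 0, "wy": 0, "wz": 0, "gripper": 0},
  {"tx": 0, "ty": 1, "tz": 0, "wx": 0, "wy": 0, "wz": 0, "gripper": 0},
], grip_force=10)

```text
time: 5.35
position: [0.4606, -0.047, 0.088]
tool_rot: [2.656, 1.678, 0.001]
ft_force: [2.2, -2.7, 5.7]
grip_width: 0.116
grip_force: 13.3
```

```bash
sed -i "s/st\['grip_width'\].round(3)/round(st['grip_width'],3)/" f.py; python3 f.py
```

```text
t 5.35 bedpos mm [-97.3  59.   88. ] Fbed [-1.53 -3.16  5.74] Ftool [-1.54  3.16 -5.74] T [-0.692 -0.269  0.057] tooly deg -25.44 w 0.116 13.290563455084339 q7 -0.37
```

jog_arm([
  {"tx": 0, "ty": 0, "tz": 0, "wx": 0, "wy": 0, "wz": 0, "gripper": 0},
  {"tx": 0, "ty": 0, "tz": 0, "wx": 0, "wy": 0, "wz": 0, "gripper": 0},
  {"tx": 0, "ty": 0, "tz": 0, "wx": 0, "wy": 0, "wz": -0.1, "gripper": 0},
  {"tx": 0, "ty": 0, "tz": 0, "wx": 0, "wy": 0, "wz": -0.2, "gripper": 0},
  {"tx": 0, "ty": 0, "tz": 0, "wx": 0, "wy": 0, "wz": -0.3, "gripper": 0},
], grip_force=40)

```text
time: 5.77
position: [0.4611, -0.0471, 0.088]
tool_rot: [2.37, 2.06, 0.002]
ft_force: [3.8, -2.6, 2.0]
grip_width: 0.112
grip_force: 43.4
```

```bash
python3 f.py
```

```text
t 5.7667 bedpos mm [-97.2  58.5  88. ] Fbed [-0.73 -4.52  2.03] Ftool [-2.06  4.09 -2.02] T [-0.722 -0.788 -0.16 ] tooly deg -8.02 w 0.112 43.42120282351971 q7 -0.07
```

jog_arm([
  {"tx": 0, "ty": 0, "tz": 0, "wx": 0, "wy": 0, "wz": -0.1, "gripper": 0},
  {"tx": 0, "ty": 0, "tz": 0, "wx": 0, "wy": 0, "wz": -0.2, "gripper": 0},
  {"tx": 0, "ty": 0, "tz": 0, "wx": 0, "wy": 0, "wz": -0.3, "gripper": 0},
  {"tx": 0, "ty": 0, "tz": 0, "wx": 0, "wy": 0, "wz": -0.4, "gripper": 0},
  {"tx": 0, "ty": 0, "tz": 0, "wx": 0, "wy": 0, "wz": -0.5, "gripper": 0},
])

```text
time: 6.18
position: [0.462, -0.047, 0.088]
tool_rot: [1.786, 2.581, 0.003]
ft_force: [6.4, -1.7, 0.2]
grip_width: 0.107
grip_force: 43.4
```

```bash
python3 f.py
```

```text
t 6.1833 bedpos mm [-96.7  57.8  88. ] Fbed [ 1.18 -6.51  0.23] Ftool [-3.88  5.36 -0.21] T [-0.566 -1.304 -0.202] tooly deg 20.63 w 0.107 43.39546510018408 q7 0.43
```

jog_arm([
  {"tx": 0, "ty": 0, "tz": 0, "wx": 0, "wy": 0, "wz": -0.1, "gripper": 0},
  {"tx": 0, "ty": 0, "tz": 0, "wx": 0, "wy": 0, "wz": -0.2, "gripper": 0},
  {"tx": 0, "ty": 0, "tz": 0, "wx": 0, "wy": 0, "wz": -0.3, "gripper": 0},
  {"tx": 0, "ty": 0, "tz": 0, "wx": 0, "wy": 0, "wz": -0.4, "gripper": 0},
  {"tx": 0, "ty": 0, "tz": 0, "wx": 0, "wy": 0, "wz": -0.45, "gripper": 0},
])

```text
time: 6.6
position: [0.4627, -0.0466, 0.0881]
tool_rot: [1.165, 2.912, 0.004]
ft_force: [8.9, -1.0, -2.9]
grip_width: 0.114
grip_force: 43.4
```

```bash
python3 f.py
```

```text
t 6.6 bedpos mm [-96.   57.4  88.1] Fbed [ 2.94 -8.5  -2.95] Ftool [-7.17  5.41  2.99] T [-0.386 -1.66  -0.19 ] tooly deg 46.41 w 0.114 43.38354973588139 q7 0.88
```

jog_arm([
  {"tx": 1, "ty": 8, "tz": 0, "wx": 0, "wy": 0, "wz": 0, "gripper": 0},
  {"tx": 3.5, "ty": 16, "tz": 0, "wx": 0, "wy": 0, "wz": 0, "gripper": 0},
  {"tx": 6, "ty": 24, "tz": 0, "wx": 0, "wy": 0, "wz": 0, "gripper": 0},
  {"tx": 8.5, "ty": 32, "tz": 0, "wx": 0, "wy": 0, "wz": 0, "gripper": 0},
  {"tx": 11, "ty": 38.5, "tz": 0, "wx": 0, "wy": 0, "wz": 0, "gripper": 0},
])

```text
time: 7.02
position: [0.4796, -0.0114, 0.088]
tool_rot: [1.172, 2.914, 0.0]
ft_force: [1.8, -4.0, 4.7]
grip_width: 0.112
grip_force: 43.4
```

```bash
python3 f.py
```

```text
t 7.0167 bedpos mm [-56.9  57.3  88. ] Fbed [-2.84 -3.41  4.72] Ftool [-4.13 -1.63 -4.71] T [-0.807 -0.488  0.1  ] tooly deg 46.18 w 0.112 43.44612652435899 q7 0.82
```

jog_arm([
  {"tx": 1.9, "ty": 5.7, "tz": 0, "wx": 0, "wy": 0, "wz": 0, "gripper": 0},
  {"tx": 3.7, "ty": 11.4, "tz": 0, "wx": 0, "wy": 0, "wz": 0, "gripper": 0},
  {"tx": 5.6, "ty": 17.1, "tz": 0, "wx": 0, "wy": 0, "wz": 0, "gripper": 0},
  {"tx": 7.4, "ty": 22.8, "tz": 0, "wx": 0, "wy": 0, "wz": 0, "gripper": 0},
  {"tx": 9.3, "ty": 28.5, "tz": 0, "wx": 0, "wy": 0, "wz": 0, "gripper": 0},
])

```text
time: 7.43
position: [0.4918, 0.0142, 0.088]
tool_rot: [-1.173, -2.914, 0.003]
ft_force: [0.8, -5.9, 8.3]
grip_width: 0.109
grip_force: 43.5
```

```bash
python3 f.py
```

```text
t 7.4333 bedpos mm [-28.6  57.3  88. ] Fbed [-4.98 -3.28  8.32] Ftool [-4.68 -3.71 -8.31] T [-1.24   0.063  0.13 ] tooly deg 46.13 w 0.109 43.48643378354609 q7 0.78
```

jog_arm([
  {"tx": 1.9, "ty": 5.7, "tz": 0, "wx": 0, "wy": 0, "wz": 0, "gripper": 0},
  {"tx": 3.7, "ty": 11.4, "tz": 0, "wx": 0, "wy": 0, "wz": 0, "gripper": 0},
  {"tx": 5.6, "ty": 17.1, "tz": 0, "wx": 0, "wy": 0, "wz": 0, "gripper": 0},
  {"tx": 7.4, "ty": 22.8, "tz": 0, "wx": 0, "wy": 0, "wz": 0, "gripper": 0},
  {"tx": 9.3, "ty": 28.5, "tz": 0, "wx": 0, "wy": 0, "wz": 0, "gripper": 0},
])

```text
time: 7.85
position: [0.5047, 0.0411, 0.088]
tool_rot: [-1.174, -2.914, 0.003]
ft_force: [-0.1, -5.3, 9.2]
grip_width: 0.114
grip_force: 43.5
```

```bash
python3 f.py; python3 - <<'E'
from h import *
o=[]
for n,(a,b,c,d) in(('top',(250,140,340,240)),('side',(310,165,400,265))):
    o.append(cv2.resize(cam(n)[0][b:d,a:c],None,fx=4.4,fy=4.4,interpolation=cv2.INTER_CUBIC))
cv2.imwrite('pics/h2.png',np.hstack(o))
E
```

```text
t 7.85 bedpos mm [ 1.2 57.4 88. ] Fbed [-4.86 -2.2   9.19] Ftool [-3.61 -3.94 -9.19] T [-1.21   0.14   0.114] tooly deg 46.12 w 0.114 43.48974298685789 q7 0.75
```

View pics/h2.png

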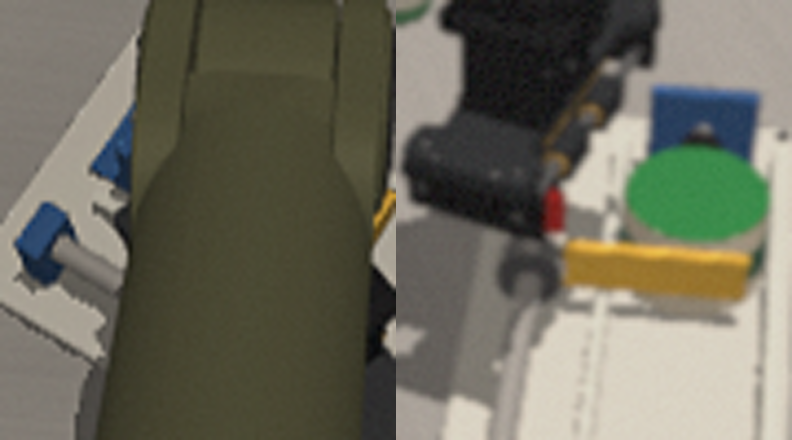

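jog_arm([
  {"tx": 0.6, "ty": 1.9, "tz": 0, "wx": 0, "wy": 0, "wz": 0, "gripper": 0},
  {"tx": 1.2, "ty": 3.8, "tz": 0, "wx": 0, "wy": 0, "wz": 0, "gripper": 0},
  {"tx": 1.9, "ty": 5.7, "tz": 0, "wx": 0, "wy": 0, "wz": 0, "gripper": 0},
  {"tx": 2.5, "ty": 7.6, "tz": 0, "wx": 0, "wy": 0, "wz": 0, "gripper": 0},
  {"tx": 2.5, "ty": 7.6, "tz": 0, "wx": 0, "wy": 0, "wz": 0, "gripper": 0},
])

```text
time: 8.37
position: [0.5084, 0.0489, 0.088]
tool_rot: [-1.173, -2.914, 0.002]
ft_force: [-0.6, -3.6, 7.5]
grip_width: 0.11
grip_force: 43.5
```

```bash
python3 f.py
```

```text
t 8.3667 bedpos mm [ 9.8 57.4 88. ] Fbed [-3.48 -1.03  7.52] Ftool [-2.06 -2.99 -7.52] T [-0.892 -0.14   0.119] tooly deg 46.15 w 0.11 43.47851665690541 q7 0.74
```

jog_arm([
  {"tx": 0.3, "ty": 1, "tz": 0, "wx": 0, "wy": 0, "wz": 0, "gripper": 0},
  {"tx": 0.6, "ty": 1.9, "tz": 0, "wx": 0, "wy": 0, "wz": 0, "gripper": 0},
  {"tx": 0.9, "ty": 2.9, "tz": 0, "wx": 0, "wy": 0, "wz": 0, "gripper": 0},
  {"tx": 1.2, "ty": 3.8, "tz": 0, "wx": 0, "wy": 0, "wz": 0, "gripper": 0},
  {"tx": 1.2, "ty": 3.8, "tz": 0, "wx": 0, "wy": 0, "wz": 0, "gripper": 0},
])

```text
time: 8.78
position: [0.51, 0.0521, 0.088]
tool_rot: [-1.173, -2.914, 0.002]
ft_force: [-0.1, -4.4, 7.6]
grip_width: 0.111
grip_force: 43.5
```

```bash
python3 f.py
```

```text
t 8.7833 bedpos mm [13.5 57.4 88. ] Fbed [-4.02 -1.83  7.56] Ftool [-3.   -3.25 -7.56] T [-1.    -0.006  0.118] tooly deg 46.14 w 0.111 43.48208969458938 q7 0.73
```

jog_arm([
  {"tx": 0.3, "ty": 1, "tz": 0, "wx": 0, "wy": 0, "wz": 0, "gripper": 0},
  {"tx": 0.6, "ty": 1.9, "tz": 0, "wx": 0, "wy": 0, "wz": 0, "gripper": 0},
  {"tx": 0.9, "ty": 2.9, "tz": 0, "wx": 0, "wy": 0, "wz": 0, "gripper": 0},
  {"tx": 0.9, "ty": 2.9, "tz": 0, "wx": 0, "wy": 0, "wz": 0, "gripper": 0},
  {"tx": 0.9, "ty": 2.9, "tz": 0, "wx": 0, "wy": 0, "wz": 0, "gripper": 0},
])

```text
time: 9.2
position: [0.5113, 0.0549, 0.088]
tool_rot: [-1.173, -2.914, 0.002]
ft_force: [0.0, -4.1, 7.0]
grip_width: 0.108
grip_force: 43.5
```

```bash
python3 f.py
```

```text
t 9.2 bedpos mm [16.5 57.4 88. ] Fbed [-3.71 -1.82  7.02] Ftool [-2.89 -2.96 -7.01] T [-1.024 -0.024  0.098] tooly deg 46.14 w 0.108 43.480418706312776 q7 0.73
```

jog_arm([
  {"tx": 0.3, "ty": 1, "tz": 0, "wx": 0, "wy": 0, "wz": 0, "gripper": 0},
  {"tx": 0.6, "ty": 1.9, "tz": 0, "wx": 0, "wy": 0, "wz": 0, "gripper": 0},
  {"tx": 0.6, "ty": 1.9, "tz": 0, "wx": 0, "wy": 0, "wz": 0, "gripper": 0},
  {"tx": 0.6, "ty": 1.9, "tz": 0, "wx": 0, "wy": 0, "wz": 0, "gripper": 0},
  {"tx": 0.6, "ty": 1.9, "tz": 0, "wx": 0, "wy": 0, "wz": 0, "gripper": 0},
])

```text
time: 9.62
position: [0.5122, 0.0566, 0.088]
tool_rot: [-1.173, -2.914, 0.002]
ft_force: [-0.2, -4.2, 8.0]
grip_width: 0.11
grip_force: 43.5
```

```bash
python3 f.py
```

```text
t 9.6167 bedpos mm [18.4 57.3 88. ] Fbed [-3.85 -1.58  7.99] Ftool [-2.71 -3.17 -7.98] T [-1.001  0.048  0.133] tooly deg 46.13 w 0.11 43.48067533224821 q7 0.73
```

jog_arm([
  {"tx": 0.3, "ty": 1, "tz": 0, "wx": 0, "wy": 0, "wz": 0, "gripper": 0},
  {"tx": 0.6, "ty": 1.9, "tz": 0, "wx": 0, "wy": 0, "wz": 0, "gripper": 0},
  {"tx": 0.6, "ty": 1.9, "tz": 0, "wx": 0, "wy": 0, "wz": 0, "gripper": 0},
  {"tx": 0.6, "ty": 1.9, "tz": 0, "wx": 0, "wy": 0, "wz": 0, "gripper": 0},
  {"tx": 0.6, "ty": 1.9, "tz": 0, "wx": 0, "wy": 0, "wz": 0, "gripper": 0},
])

```text
time: 10.03
position: [0.513, 0.0584, 0.088]
tool_rot: [-1.173, -2.914, 0.002]
ft_force: [-0.2, -4.4, 7.5]
grip_width: 0.114
grip_force: 43.5
```

```bash
python3 f.py
```

```text
t 10.0333 bedpos mm [20.4 57.3 88. ] Fbed [-4.02 -1.72  7.5 ] Ftool [-2.89 -3.29 -7.49] T [-0.998  0.016  0.104] tooly deg 46.13 w 0.114 43.48097297362983 q7 0.73
```

jog_arm([
  {"tx": 0.3, "ty": 1, "tz": 0, "wx": 0, "wy": 0, "wz": 0, "gripper": 0},
  {"tx": 0.6, "ty": 1.9, "tz": 0, "wx": 0, "wy": 0, "wz": 0, "gripper": 0},
  {"tx": 0.6, "ty": 1.9, "tz": 0, "wx": 0, "wy": 0, "wz": 0, "gripper": 0},
  {"tx": 0.6, "ty": 1.9, "tz": 0, "wx": 0, "wy": 0, "wz": 0, "gripper": 0},
  {"tx": 0.6, "ty": 1.9, "tz": 0, "wx": 0, "wy": 0, "wz": 0, "gripper": 0},
])

```text
time: 10.45
position: [0.5138, 0.06, 0.088]
tool_rot: [-1.173, -2.913, 0.003]
ft_force: [-0.2, -5.3, 9.0]
grip_width: 0.109
grip_force: 43.5
```

```bash
python3 f.py
```

```text
t 10.45 bedpos mm [22.2 57.3 88. ] Fbed [-4.84 -2.11  9.02] Ftool [-3.52 -3.95 -9.02] T [-1.011  0.156  0.091] tooly deg 46.13 w 0.109 43.486144077032804 q7 0.72
```

jog_arm([
  {"tx": 0.2, "ty": 0.7, "tz": 0, "wx": 0, "wy": 0, "wz": 0, "gripper": 0},
  {"tx": 0.5, "ty": 1.4, "tz": 0, "wx": 0, "wy": 0, "wz": 0, "gripper": 0},
  {"tx": 0.5, "ty": 1.4, "tz": 0, "wx": 0, "wy": 0, "wz": 0, "gripper": 0},
  {"tx": 0.5, "ty": 1.4, "tz": 0, "wx": 0, "wy": 0, "wz": 0, "gripper": 0},
  {"tx": 0.5, "ty": 1.4, "tz": 0, "wx": 0, "wy": 0, "wz": 0, "gripper": 0},
])

```text
time: 10.87
position: [0.514, 0.0604, 0.088]
tool_rot: [-1.174, -2.913, 0.005]
ft_force: [-1.3, -6.5, 10.0]
grip_width: 0.112
grip_force: 43.5
```

```bash
python3 f.py
```

```text
t 10.8667 bedpos mm [22.6 57.3 88. ] Fbed [-6.42 -1.65  9.99] Ftool [-3.58 -5.61 -9.97] T [-1.466  0.364  0.094] tooly deg 46.1 w 0.112 43.50564444903284 q7 0.72
```

jog_arm([
  {"tx": 0.3, "ty": 1, "tz": 0, "wx": 0, "wy": 0, "wz": 0, "gripper": 0},
  {"tx": 0.6, "ty": 1.9, "tz": 0, "wx": 0, "wy": 0, "wz": 0, "gripper": 0},
  {"tx": 0.9, "ty": 2.9, "tz": 0, "wx": 0, "wy": 0, "wz": 0, "gripper": 0},
  {"tx": 0.9, "ty": 2.9, "tz": 0, "wx": 0, "wy": 0, "wz": 0, "gripper": 0},
  {"tx": 0.9, "ty": 2.9, "tz": 0, "wx": 0, "wy": 0, "wz": 0, "gripper": 0},
])

```text
time: 11.28
position: [0.5144, 0.0614, 0.0879]
tool_rot: [-1.175, -2.911, 0.009]
ft_force: [-4.6, -9.4, 13.6]
grip_width: 0.114
grip_force: 43.5
```

```bash
python3 f.py
```

```text
t 11.2833 bedpos mm [23.8 57.4 87.9] Fbed [-10.43   0.05  13.6 ] Ftool [ -3.23 -10.01 -13.53] T [-2.13   0.948  0.144] tooly deg 46.05 w 0.114 43.54333328548819 q7 0.72
```

jog_arm([
  {"tx": 0.3, "ty": 0.9, "tz": 0, "wx": 0, "wy": 0, "wz": 0, "gripper": 0},
  {"tx": 0.6, "ty": 1.8, "tz": 0, "wx": 0, "wy": 0, "wz": 0, "gripper": 0},
  {"tx": 0.8, "ty": 2.4, "tz": 0, "wx": 0, "wy": 0, "wz": 0, "gripper": 0},
  {"tx": 0.8, "ty": 2.4, "tz": 0, "wx": 0, "wy": 0, "wz": 0, "gripper": 0},
  {"tx": 0.8, "ty": 2.4, "tz": 0, "wx": 0, "wy": 0, "wz": 0, "gripper": 0},
])

```text
time: 11.7
position: [0.5148, 0.062, 0.0879]
tool_rot: [-1.176, -2.909, 0.013]
ft_force: [-6.6, -12.7, 15.9]
grip_width: 0.114
grip_force: 43.6
```

```bash
python3 f.py
```

```text
t 11.7 bedpos mm [24.5 57.3 87.9] Fbed [-14.26   0.44  15.89] Ftool [ -4.08 -13.81 -15.77] T [-2.791  1.447  0.188] tooly deg 46.0 w 0.114 43.5780248651281 q7 0.72
```

jog_arm([
  {"tx": 0, "ty": 0, "tz": 0, "wx": 0, "wy": 0, "wz": 0.1, "gripper": 0},
  {"tx": 0, "ty": 0, "tz": 0, "wx": 0, "wy": 0, "wz": 0.2, "gripper": 0},
  {"tx": 0, "ty": 0, "tz": 0, "wx": 0, "wy": 0, "wz": 0.3, "gripper": 0},
  {"tx": 0, "ty": 0, "tz": 0, "wx": 0, "wy": 0, "wz": 0.4, "gripper": 0},
  {"tx": 0, "ty": 0, "tz": 0, "wx": 0, "wy": 0, "wz": 0.5, "gripper": 0},
])

```text
time: 12.12
position: [0.5141, 0.0617, 0.0879]
tool_rot: [-1.866, -2.524, 0.016]
ft_force: [-9.4, -13.0, 17.2]
grip_width: 0.114
grip_force: 43.7
```

```bash
python3 f.py
```

```text
t 12.1167 bedpos mm [23.8 57.8 87.9] Fbed [-15.82   2.89  17.23] Ftool [ -9.74 -13.01 -17.07] T [-2.914  1.994  0.204] tooly deg 17.06 w 0.114 43.6524273455143 q7 0.22
```

jog_arm([
  {"tx": -0.5, "ty": -0.5, "tz": 0, "wx": 0, "wy": 0, "wz": 0.05, "gripper": 0},
  {"tx": -0.9, "ty": -0.9, "tz": 0, "wx": 0, "wy": 0, "wz": 0.1, "gripper": 0},
  {"tx": -1.2, "ty": -1.2, "tz": 0, "wx": 0, "wy": 0, "wz": 0.15, "gripper": 0},
  {"tx": -1.2, "ty": -1.2, "tz": 0, "wx": 0, "wy": 0, "wz": 0.15, "gripper": 0},
  {"tx": -1.2, "ty": -1.2, "tz": 0, "wx": 0, "wy": 0, "wz": 0.15, "gripper": 0},
])

```text
time: 12.53
position: [0.5137, 0.0615, 0.0879]
tool_rot: [-2.044, -2.382, 0.013]
ft_force: [-8.6, -11.7, 16.2]
grip_width: 0.112
grip_force: 43.6
```

```bash
python3 f.py
```

```text
t 12.5333 bedpos mm [23.6 58.1 87.9] Fbed [-14.26   2.75  16.17] Ftool [-10.28 -10.44 -16.05] T [-2.426  1.621 -0.043] tooly deg 8.74 w 0.112 43.621683795936406 q7 0.08
```

jog_arm([
  {"tx": -1.2, "ty": -0.8, "tz": 0, "wx": 0, "wy": 0, "wz": 0, "gripper": 0},
  {"tx": -2.5, "ty": -1.7, "tz": 0, "wx": 0, "wy": 0, "wz": 0, "gripper": 0},
  {"tx": -2.5, "ty": -1.7, "tz": 0, "wx": 0, "wy": 0, "wz": 0, "gripper": 0},
  {"tx": -2.5, "ty": -1.7, "tz": 0, "wx": 0, "wy": 0, "wz": 0, "gripper": 0},
  {"tx": -2.5, "ty": -1.7, "tz": 0, "wx": 0, "wy": 0, "wz": 0, "gripper": 0},
])

```text
time: 12.95
position: [0.5136, 0.0613, 0.0879]
tool_rot: [-2.043, -2.384, 0.006]
ft_force: [-4.2, -5.8, 12.8]
grip_width: 0.113
grip_force: 43.5
```

```bash
python3 f.py
```

```text
t 12.95 bedpos mm [23.3 58.  87.9] Fbed [-7.05  1.3  12.79] Ftool [ -5.09  -5.11 -12.76] T [-1.402  0.765 -0.085] tooly deg 8.81 w 0.113 43.54662012308836 q7 0.09
```

jog_arm([
  {"tx": 0, "ty": 0, "tz": 0, "wx": 0, "wy": 0, "wz": 0.1, "gripper": 0},
  {"tx": 0, "ty": 0, "tz": 0, "wx": 0, "wy": 0, "wz": 0.2, "gripper": 0},
  {"tx": 0, "ty": 0, "tz": 0, "wx": 0, "wy": 0, "wz": 0.3, "gripper": 0},
  {"tx": 0, "ty": 0, "tz": 0, "wx": 0, "wy": 0, "wz": 0.3, "gripper": 0},
  {"tx": 0, "ty": 0, "tz": 0, "wx": 0, "wy": 0, "wz": 0.3, "gripper": 0},
])

```text
time: 13.37
position: [0.5131, 0.0613, 0.088]
tool_rot: [-2.376, -2.052, 0.008]
ft_force: [-4.8, -5.4, 13.3]
grip_width: 0.112
grip_force: 43.6
```

```bash
python3 f.py
```

```text
t 13.3667 bedpos mm [23.1 58.5 88. ] Fbed [-6.98  2.03 13.28] Ftool [ -6.1   -4.07 -13.25] T [-1.45   1.222 -0.13 ] tooly deg -8.39 w 0.112 43.58499525580555 q7 -0.21
```

jog_arm([
  {"tx": 0, "ty": 0, "tz": 0, "wx": 0, "wy": 0, "wz": 0.1, "gripper": 0},
  {"tx": 0, "ty": 0, "tz": 0, "wx": 0, "wy": 0, "wz": 0.2, "gripper": 0},
  {"tx": 0, "ty": 0, "tz": 0, "wx": 0, "wy": 0, "wz": 0.29, "gripper": 0},
  {"tx": 0, "ty": 0, "tz": 0, "wx": 0, "wy": 0, "wz": 0.29, "gripper": 0},
  {"tx": 0, "ty": 0, "tz": 0, "wx": 0, "wy": 0, "wz": 0.29, "gripper": 0},
])

```text
time: 13.78
position: [0.5126, 0.0615, 0.0879]
tool_rot: [-2.648, -1.687, 0.01]
ft_force: [-7.0, -6.1, 15.7]
grip_width: 0.111
grip_force: 43.6
```

```bash
python3 f.py
```

```text
t 13.7833 bedpos mm [23.1 59.  87.9] Fbed [-8.53  3.68 15.67] Ftool [ -8.55  -3.85 -15.61] T [-1.45   1.495 -0.101] tooly deg -25.0 w 0.111 43.61975446343422 q7 -0.49
```

jog_arm([
  {"tx": 0, "ty": 0, "tz": 0, "wx": 0, "wy": 0, "wz": 0.04, "gripper": 0},
  {"tx": 0, "ty": 0, "tz": 0, "wx": 0, "wy": 0, "wz": 0.08, "gripper": 0},
  {"tx": 0, "ty": 0, "tz": 0, "wx": 0, "wy": 0, "wz": 0.08, "gripper": 0},
  {"tx": 0, "ty": 0, "tz": 0, "wx": 0, "wy": 0, "wz": 0.08, "gripper": 0},
  {"tx": 0, "ty": 0, "tz": 0, "wx": 0, "wy": 0, "wz": 0.08, "gripper": 0},
])

```text
time: 14.2
position: [0.5126, 0.0615, 0.0879]
tool_rot: [-2.711, -1.585, 0.011]
ft_force: [-7.2, -6.3, 14.8]
grip_width: 0.115
grip_force: 44.3
```

```bash
python3 f.py
```

```text
t 14.2 bedpos mm [23.  59.1 87.9] Fbed [-8.83  3.74 14.78] Ftool [ -9.14  -3.22 -14.71] T [-1.529  1.58   0.859] tooly deg -29.38 w 0.115 44.270696472376585 q7 -0.57
```

jog_arm([
  {"tx": -1.5, "ty": 0, "tz": 0, "wx": 0, "wy": 0, "wz": -0.03, "gripper": 0},
  {"tx": -3, "ty": 0, "tz": 0, "wx": 0, "wy": 0, "wz": -0.06, "gripper": 0},
  {"tx": -4.5, "ty": -1, "tz": -1, "wx": 0, "wy": 0, "wz": -0.06, "gripper": 0},
  {"tx": -4.5, "ty": -1, "tz": -1, "wx": 0, "wy": 0, "wz": -0.06, "gripper": 0},
  {"tx": -4.5, "ty": -1, "tz": -1, "wx": 0, "wy": 0, "wz": -0.06, "gripper": 0},
])

```text
time: 14.62
position: [0.5124, 0.0613, 0.0881]
tool_rot: [-2.664, -1.665, -0.003]
ft_force: [4.3, 0.6, -2.0]
grip_width: 0.115
grip_force: 43.4
```

```bash
python3 f.py
```

```text
t 14.6167 bedpos mm [22.7 59.1 88.1] Fbed [ 2.43 -3.58 -2.04] Ftool [2.45 3.56 2.05] T [ 0.097 -1.036  0.102] tooly deg -26.0 w 0.115 43.36075684055686 q7 -0.51
```

jog_arm([
  {"tx": 0, "ty": 0, "tz": 0, "wx": 0, "wy": 0, "wz": 0, "gripper": 0.5},
  {"tx": 0, "ty": 0, "tz": 0, "wx": 0, "wy": 0, "wz": 0, "gripper": 0.5},
  {"tx": 0, "ty": 0, "tz": 0, "wx": 0, "wy": 0, "wz": 0, "gripper": 0.5},
  {"tx": 0, "ty": 0, "tz": 0, "wx": 0, "wy": 0, "wz": 0, "gripper": 0.5},
  {"tx": 0, "ty": 0, "tz": 0, "wx": 0, "wy": 0, "wz": 0, "gripper": 0.5},
])

```text
time: 15.03
position: [0.5114, 0.0598, 0.0881]
tool_rot: [-2.664, -1.664, 0.002]
ft_force: [-0.5, -0.0, 0.6]
grip_width: 0.406
grip_force: 0.0
```

jog_arm([
  {"tx": 0, "ty": 0, "tz": -15, "wx": 0, "wy": 0, "wz": 0, "gripper": 0.5},
  {"tx": 0, "ty": 0, "tz": -40, "wx": 0, "wy": 0, "wz": 0, "gripper": 0.5},
  {"tx": 0, "ty": 0, "tz": -75, "wx": 0, "wy": 0, "wz": 0, "gripper": 0.5},
  {"tx": 0, "ty": 0, "tz": -110, "wx": 0, "wy": 0, "wz": 0, "gripper": 0.5},
  {"tx": 0, "ty": 0, "tz": -130, "wx": 0, "wy": 0, "wz": 0, "gripper": 0.5},
])

```text
time: 15.45
position: [0.5132, 0.0598, 0.222]
tool_rot: [2.665, 1.663, 0.006]
ft_force: [1.6, -0.6, -0.1]
grip_width: 0.496
grip_force: 0.0
```

```bash
python3 f.py; python3 - <<'E'
from h import *
o=[]
for n,(a,b,c,d) in(('top',(240,140,340,240)),('side',(310,165,410,265))):
    o.append(cv2.resize(cam(n)[0][b:d,a:c],None,fx=4,fy=4,interpolation=cv2.INTER_CUBIC))
cv2.imwrite('pics/h3.png',np.hstack(o))
E
```

```text
t 15.45 bedpos mm [ 21.8  57.8 222. ] Fbed [ 0.11 -1.72 -0.11] Ftool [0.12 1.72 0.12] T [-0.077 -0.015 -0.03 ] tooly deg -26.06 w 0.496 0.0 q7 -0.6
```

View pics/h3.png

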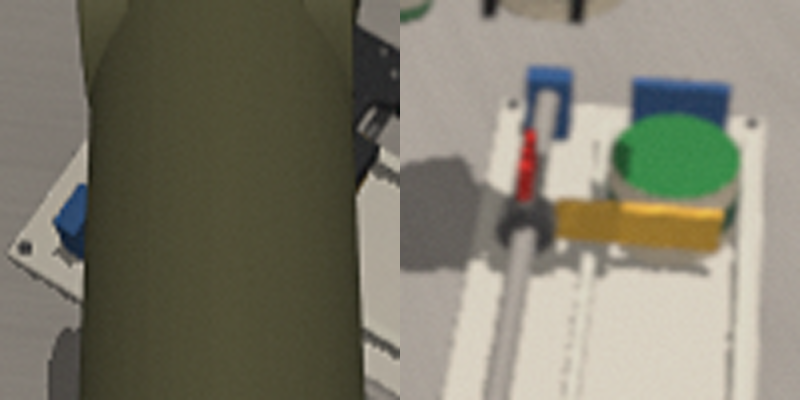

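The side view (right half) shows the red key lying along the rod at about (527,165). The yellow paddle is against the tub at about (640,225), and the tub stands upright against the pad in front of the bracket at about (680,100). The gripper is clear, so I'm handing in.

```bash
python3 -c "
from bench import ctrl; print(ctrl.close_job())"
```

```text
the job is handed in; nothing more can be done
None
```

The job is handed in: screw loosened, stop slid until the tub met the pad, nipped at roughly 8.5–11 N (estimated from wrist forces, not measured directly), screw done up to its end stop and gripper clear at about 15.5 s; the last picture shows the tub upright, and shaker, jar and carton were not approached.

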